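Hang a level probe in the coil tester

TASK

Get the red level probe ready for its coil test: pull the yellow dust plug out of the brass guide on the test stand and stand it, stem down and fully seated, in the empty middle hole of the grey rack. Then take the red-headed probe from the rack and lower its stem straight down through the brass guide until the red band on the stem is level with the mouth of the guide, without the probe touching the stand at any time. Finish while still holding the probe there, still, upright and centred in the guide; leave the blue probe in its place in the rack and do not disturb the things around.

Things in the scene. Friction and masses are not known exactly. Their poses are not given: they have to be found in the camera images.
- stand: fixed test stand: dark steel base 120x130x10 mm (x, y, z), an open copper coil (bore 34 mm, top at z 55 mm) on its middle, two steel posts, and an aluminium bridge 56x124 mm, 80 to 98 mm high, that carries an upright brass guide bush (35 mm outside, through bore 20 mm diameter, from 78 to 102 mm height). Origin under the centre of the base, on the axis of the bore; z up; the posts stand at y = +-50 mm. It may be turned on the table.
- guide_mouth (a point): centre of the upper mouth of the brass guide's bore, 102 mm above the table; its z axis is the bore axis, straight up
- rack: fixed grey rack: top plate 60x210x12 mm (x, y, z) whose upper face is 105 mm above the table, on end panels and a base plate 8 mm thick. Three through holes of 18 mm diameter in a row along its y axis, at y = -75, 0 and +75 mm. Origin under the centre of its base. The middle hole is empty at the start; the red and the blue probe hang in the two end holes (either way round). Rack and stand may stand on either side of the robot.
- free_hole (a point): centre of the empty middle hole of the rack, on the upper face of its plate (105 mm above the table); axes as the rack's
- plug: loose yellow-headed dust plug, 0.06 to 0.13 kg, round about its z axis. Origin at the lower tip of the stem, z up along it: steel stem 11 mm diameter, 70 mm long; steel flange 30 mm diameter from 70 to 76 mm; yellow round head 24 mm diameter from 76 to 126 mm (grasp here). At the start it stands in the brass guide with its flange on the mouth; parked, its flange rests on the rack's plate.
- red_probe: loose red-headed level probe, 0.08 to 0.15 kg, round about its z axis. Origin at the lower tip of the stem, z up along it: steel stem 8 mm diameter, 90 mm long, with a red band from 54 to 66 mm; steel flange 30 mm diameter from 90 to 96 mm; red round head 24 mm diameter from 96 to 146 mm (grasp here). At the start it hangs in a rack hole with its flange on the plate.
- red_band (a point): middle of the red band on the probe's stem, on its axis, 60 mm above the tip
- blue_probe: loose probe of the same shape with a blue head and band, in the other end hole of the rack; stays there. Origin at the lower tip of the stem.
- relay_box: grey relay carton 44x56x34 mm lying in front; bystander, origin under its centre
- tape_roll: black tape roll lying flat, 65 mm across, 18 mm high; bystander, origin under its centre
- pipe_piece: dark grey plastic pipe coupling 37x54x36 mm; bystander, origin under its centre
Mind the look-alikes: they are no part of the job. There is more than one size of the red_probe; the job needs the middle-sized. Leave any turquoise look-alike of the plug alone.

How it is judged:
By the outcome, as a careful person would: the job done as asked, in the order asked, and still so for the second after the job is handed in, while the arm keeps its last pose, push and grip.
It also fails if it takes over 51 s, if anything falls off the work surface, if the arm or the gripper's body presses on something with over 40 N, if the wrist force passes 120 N, or if a joint passes its speed limit or range.

ROBOT

A 6-joint arm with a two-finger parallel gripper is mounted at the origin on a cart in front of the work surface, level with it; the furniture and walls round the work are solid. World frame = base frame: x ahead of the robot, y to its left, z up, the work surface at z = 0. Lengths are in m, angles in rad, forces in N, time in s.
With the tool pointing down it reaches from about 0.4 to 0.925 m from the base axis. Payload 3.4 kg.
Tool frame: the origin (TCP) lies midway between the tips of the shut fingers; the grasp point (between the pads) lies 19 mm behind it (r.grasp_offset is the distance from the TCP to the grasp point, in m); z points along the fingers, y is the line along which they close (so a half turn about z gives the same grasp; the last joint's range is limited). The gripper opens to 85 mm and grips with 20 to 120 N. Pads are 22 mm wide; open, the fingers measure 114 mm over their backs; the gripper's body (76 mm by 85 mm) begins 54 mm behind the grasp point. The pads swing forward as they close: fully open they stand 13 mm farther back than shut.
Start: joints at [1.24, 0.307, 1.506, -0, 1.328, -0.073], TCP at [0.147, 0.556, 0.231] pointing down, gripper open.
Joint ranges: [-3.12, 3.12], [-1.05, 2.28], [0.14, 2.33], [-1.42, 4.57], [0.1, 2.73], [-2.68, 2.68]. Speed limits (rad/s): [2.57, 2.57, 3.14, 3.14, 3.14, 3.14].

INTERFACE

Orientations are given as a unit quaternion [w, x, y, z].
In Python, from bench import r gives the robot as it stands.
- The arm moves only by the tool jog_arm, never from a script. Its argument "deltas" is a list of rows, each an object with "hand": the opening, from 0 (shut) to 1 (fully open); "linear": the shift along the tool's x, y, z in m, a list of three; "turn": the turn about the tool's z in rad. In form: [{"hand": hand, "linear": [x, y, z], "turn": turn}, ...]. A call has 1 to 20 rows; each row shifts and turns the commanded pose from where the row before left it, along the tool's axes as they then stand; what a row does not reach is not made up. A row lasts 1/12 s, in which the tool goes at most 41.7 mm and 7.16 degrees, less where a joint would pass 70% of its speed; a pose out of reach is approached as far as the arm can. A call is refused whole if a number of a shift passes 0.0417 or a number of a turn 0.125, either way. A call with a gripper value outside its range is refused whole. The fingers move at their own pace and stop on an object; the grip force is fixed at half the most. Time passes only in rows, so rows that do not move let the fingers close. It gives the time, the measured TCP pose, the force, the opening and the grip force at its end, in the units of the state.
- r.state(): the state, without advancing time (a new reading comes with each control period).
- r.capture(name): name is "side" or "top"; returns (picture, depth): 480x640x3 uint8, blue, green, red; 480x640 float32, m along the optical axis (not along the pixel's ray), 0 where there is no reading.
- r.camera_model(name): a dict with "fx", "fy", "cx", "cy" (pixels), "origin" and "orientation" of the camera in the world. Camera axes: x right, y down, z forward; pixel columns grow to the right and rows downward; lengths in m; the calibration is good to about 2 mm. A picture is of the moment at which its call begins. camera_model takes no time and is no camera call.
- r.job_done(): hands the job in; it is judged then, once.
Trained networks look in the newest picture that a camera, given by its name, has taken for a name from the list of things; names that differ only in an ending like _2 or _b are one class to them, and where a whole thing is asked for, a point or a joint stands for the part that bears it (a point fixed in the world has none). Each returns a list of dicts, best first, with "confidence" (0 to 1); they miss things now and then, are a little off and sometimes report something else, mostly with a low value. They report only what shows in the picture. A call takes as long as a camera call. They do not tell look-alikes from the thing itself.
- r.regions_of(camera, target): "pixels" (480x640 bool, what is visible of it) and "centre" ([column, row] in pixels, amid what is visible of it).
The state is a dict: "t": time; "joints": joint angles; "joint_velocities": joint speeds; "joint_torque": joint torques, N m; "tool_pos": TCP position; "tool_rot": TCP orientation; "ft_force": force on the tool from outside, world axes, zero at the start; "torque": the same for the moment, N m; "finger_gap": finger opening in m; "grip_force": force on a finger pad.
Only numpy, scipy, OpenCV 4.12 (cv2) and the standard library are available. Lean on these libraries where they do the work, as an engineer would, in place of code of your own. Each camera call takes 0.05 s, during which the arm holds its last target. There are 200 camera calls.

## Working session

There is one attempt and no reset: what is moved stays moved. The work goes in short steps, Python scripts to look and compute and a tool call to move; the robot and the scene stay as the last step left them, time stands still between calls to the robot, and variables do not carry over. Pictures are saved under pics/ and viewed, at most 10 in all, crops included, and the job is handed in when it is done.

Besides the shell and the picture viewer there is one more tool, called after ">>>" in YAML: its name, and indented under it one key for each argument. jog_arm: Moves the arm, as the interface text tells. Its arguments: {"type":"object","properties":{"deltas":{"type":"array","items":{"type":"object","properties":{"hand":{"type":"number"},"linear":{"type":"array","items":{"type":"number"}},"turn":{"type":"number"}}}}},"required":["deltas"]}

```bash
mkdir -p pics; ls
cat > h.py <<'E'
import numpy as np, cv2
from bench import r
from scipy.spatial.transform import Rotation as R
def cam(n):
    m=r.camera_model(n); q=m['orientation']; return m, R.from_quat([q[1],q[2],q[3],q[0]]).as_matrix(), np.array(m['origin'])
def pts(n,D,mask=None):
    m,Rm,o=cam(n)
    v,u=np.nonzero((D>0) if mask is None else (mask&(D>0)))
    d=D[v,u]; P=np.c_[(u-m['cx'])/m['fx']*d,(v-m['cy'])/m['fy']*d,d]
    return P@Rm.T+o,u,v
def proj(n,p):
    m,Rm,o=cam(n); c=Rm.T@(np.array(p)-o); return m['fx']*c[0]/c[2]+m['cx'],m['fy']*c[1]/c[2]+m['cy']
E
python3 - <<'E'
from h import *
for n in('top','side'):
    P,D=r.capture(n); cv2.imwrite(f'pics/{n}0.png',P); np.save(n+'0.npy',D)
    m=r.camera_model(n);print(n,m)
    for t in ('stand','rack','plug','red_probe','blue_probe'):
        for g in r.regions_of(n,t)[:4]:
            X,_,_=pts(n,D,g['pixels']); 
            print(t,round(g['confidence'],2),np.round(g['centre']),len(X),np.round(np.median(X,0),3) if len(X) else '', np.round(X.max(0),3) if len(X) else '')
E
```

```text
pics
top {'fx': 604.7097608734207, 'fy': 604.7097608734207, 'cx': 312.7525353096074, 'cy': 238.50833073570251, 'origin': array([4.15382504e-01, 3.39135001e-04, 1.08577985e+00]), 'orientation': array([-0.02601436,  0.71520954, -0.6982693 ,  0.01478336])}
stand 0.66 [392. 205.] 4753 [ 0.535 -0.119  0.028] [ 0.62  -0.051  0.156]
stand 0.61 [403. 192.] 329 [ 0.547 -0.122  0.155] [ 0.564 -0.11   0.162]
rack 0.85 [219. 177.] 5025 [0.57  0.173 0.103] [0.658 0.315 0.163]
plug 0.66 [402. 191.] 297 [ 0.547 -0.122  0.155] [ 0.564 -0.11   0.162]
red_probe 0.94 [282. 247.] 628 [0.451 0.059 0.21 ] [0.474 0.099 0.215]
red_probe 0.67 [258. 182.] 295 [0.551 0.099 0.158] [0.565 0.116 0.165]
red_probe 0.62 [317. 208.] 96 [0.524 0.011 0.097] [0.533 0.019 0.103]
blue_probe 0.72 [171. 160.] 389 [0.593 0.24  0.153] [0.61  0.27  0.166]
side {'fx': 586.6331134024477, 'fy': 586.6331134024477, 'cx': 320.1293043009098, 'cy': 233.33891450783932, 'origin': array([ 0.17194727, -0.67809723,  0.73588563]), 'orientation': array([-0.41501344,  0.88481236, -0.1900556 ,  0.09354036])}
stand 0.7 [381. 317.] 5372 [ 0.532 -0.149  0.015] [0.635 0.034 0.134]
rack 0.82 [326. 207.] 3016 [0.555 0.117 0.089] [0.629 0.296 0.159]
plug 0.94 [444. 346.] 889 [ 0.549 -0.272  0.093] [ 0.6   -0.197  0.128]
plug 0.58 [392. 262.] 597 [ 0.546 -0.132  0.135] [0.668 0.041 0.16 ]
plug 0.36 [249. 236.] 737 [0.407 0.168 0.015] [0.442 0.215 0.02 ]
red_probe 0.89 [330. 185.] 378 [0.55  0.093 0.138] [0.565 0.11  0.163]
red_probe 0.83 [286. 202.] 1482 [0.45  0.054 0.159] [0.582 0.383 0.214]
red_probe 0.58 [338. 241.] 331 [0.529 0.013 0.07 ] [0.571 0.078 0.102]
blue_probe 0.6 [331. 187.] 453 [0.551 0.094 0.136] [0.592 0.191 0.163]
blue_probe 0.55 [319. 141.] 371 [0.592 0.237 0.137] [0.666 0.376 0.163]
```

View pics/top0.png

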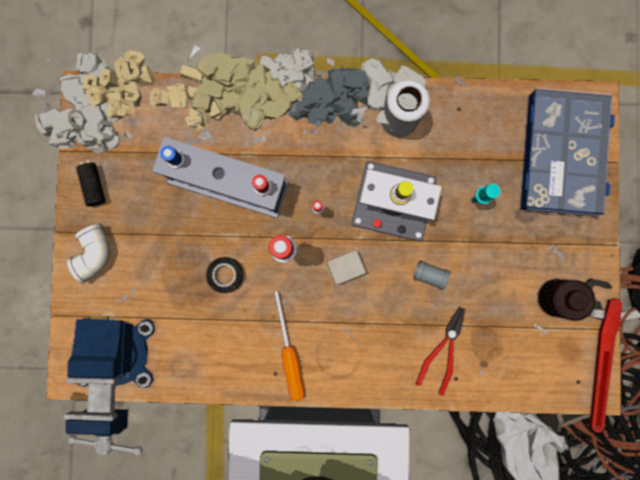

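View pics/side0.png

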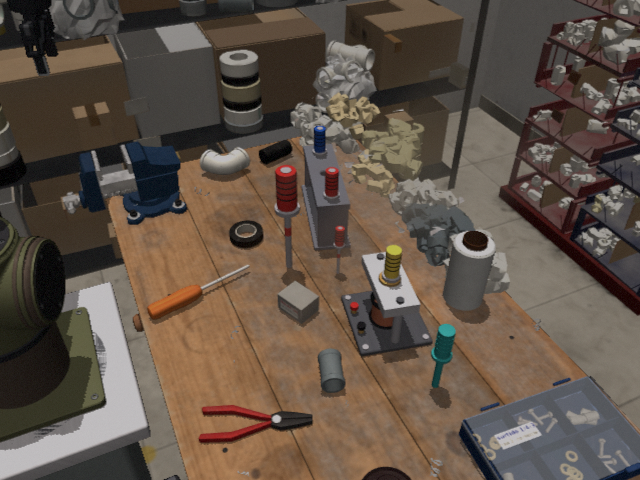

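The top view shows three red probes: a tall one at (282,247) and a small one at (317,208), both standing on the table, and a middle one at (258,182) hanging in the rack. The rack probe is the one to use, since its head top is at about 0.16 m and its spacing from the blue one is about 150 mm. The yellow plug is in the guide at (402,191), and the turquoise look-alike at (487,194) stays where it is.

Run:
```python
from h import *
P=cv2.imread('pics/top0.png'); D=np.load('top0.npy')
X,u,v=pts('top',D)
cv2.imwrite('pics/crop1.png',cv2.resize(P[130:270,140:460],None,fx=2.5,fy=2.5,interpolation=cv2.INTER_CUBIC))
def near(c,rad,z0,z1): return X[(np.hypot(X[:,0]-c[0],X[:,1]-c[1])<rad)&(X[:,2]>z0)&(X[:,2]<z1)]
for nm,c in dict(plug=(.547,-.122),red=(.551,.099),blue=(.593,.240)).items():
    A=near(c,.03,.148,.175); 
    zt=np.percentile(A[:,2],80);B=A[A[:,2]>zt-.004]
    (cc,rr)=cv2.minEnclosingCircle(B[:,:2].astype(np.float32)); print(nm,len(B),zt,B.mean(0).round(4),np.round(cc,4),round(rr,4))
for nm,c,z in (('rack',(.572,.170),(.099,.111)),('bridge',(.547,-.122),(.092,.106))):
    A=near(c,.14 if nm=='rack' else .08,*z)
    print(nm,len(A),np.median(A[:,2]))
    # pixel mask, largest component, min area rect
    for q in(0,1.5):
        a=A[:,:2]*1000
        for _ in range(2):
            rc=cv2.minAreaRect(a.astype(np.float32)); 
            lo=np.percentile(a,q,axis=0)
            m=a.mean(0); w,V=np.linalg.eigh(np.cov((a-m).T)); p=(a-m)@V
            a=a[np.all((p>=np.percentile(p,q,axis=0))&(p<=np.percentile(p,100-q,axis=0)),axis=1)]
        print(np.round(rc[0],1),np.round(rc[1],1),rc[2])
s=r.state();print(s['tool_pos'],s['tool_rot'],s['finger_gap'],r.grasp_offset,s['t'])
q=s['tool_rot'];print(R.from_quat([q[1],q[2],q[3],q[0]]).as_matrix().round(3))
```

```text
plug 178 0.1579745171198902 [ 0.5504 -0.1248  0.157 ] [ 0.5508 -0.1249] 0.0119
red 174 0.16127972471207982 [0.5548 0.1012 0.1601] [0.5551 0.1014] 0.012
blue 169 0.16106452045324504 [0.5965 0.2447 0.1601] [0.5965 0.2446] 0.012
rack 3982 0.10387653770002414
[611.1 164.9] [210.4 132.6] 73.6792984008789
[576.3 174.8] [205.  59.] 73.6396484375
bridge 2277 0.0970860571440727
[ 549.1 -124.8] [124.4  57. ] 77.83845520019531
[ 548.8 -124.7] [120.7  54.9] 77.77515411376953
[0.14662936 0.55600167 0.23132965] [7.31204869e-06 1.28547010e-01 9.91703416e-01 1.04788183e-05] 0.08550131794619044 0.0187 0.6
[[-0.967  0.255  0.   ]
 [ 0.255  0.967  0.   ]
 [-0.     0.    -1.   ]]
```

View pics/crop1.png

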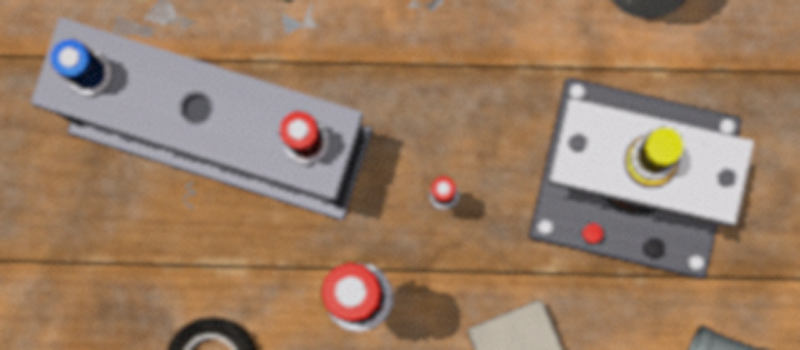

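The enlarged crop confirms it. The medium red probe is at crop (300,135), in the rack's right-hand end hole. The empty middle hole is at (196,107) and the yellow plug at (660,148).

>>> jog_arm:
  deltas:
    - {"hand": 1,"linear": [0,0,-0.006],"turn": 0.1228}
    - {"hand": 1,"linear": [0,0,-0.006],"turn": 0.1228}
    - {"hand": 1,"linear": [0,0,-0.006],"turn": 0.1228}
    - {"hand": 1,"linear": [0,0,-0.006],"turn": 0.1228}
    - {"hand": 1,"linear": [0,0,-0.006],"turn": 0.1228}
    - {"hand": 1,"linear": [0,0,-0.006],"turn": 0.1228}
    - {"hand": 1,"linear": [0,0,-0.006],"turn": 0.1228}
    - {"hand": 1,"linear": [0,0,-0.006],"turn": 0.1228}
    - {"hand": 1,"linear": [0,0,-0.006],"turn": 0.1228}
    - {"hand": 1,"linear": [0,0,-0.006],"turn": 0.1228}
    - {"hand": 1,"linear": [0,0,-0.006],"turn": 0.1228}
    - {"hand": 1,"linear": [0,0,-0.006],"turn": 0.1228}
    - {"hand": 1,"linear": [0,0,-0.006],"turn": 0.1228}
    - {"hand": 1,"linear": [-0.00645,0.0335,0],"turn": 0}
    - {"hand": 1,"linear": [-0.00645,0.0335,0],"turn": 0}
    - {"hand": 1,"linear": [-0.00645,0.0335,0],"turn": 0}
    - {"hand": 1,"linear": [-0.00645,0.0335,0],"turn": 0}
    - {"hand": 1,"linear": [-0.00645,0.0335,0],"turn": 0}
    - {"hand": 1,"linear": [-0.00645,0.0335,0],"turn": 0}
    - {"hand": 1,"linear": [-0.00645,0.0335,0],"turn": 0}

```text
t: 2.27
tool_pos: [0.3604, 0.4461, 0.3095]
tool_rot: [-0.0, 0.8, 0.6, 0.0]
ft_force: [-0.4, 0.4, 0.1]
finger_gap: 0.0851
grip_force: 0.0
```

>>> jog_arm:
  deltas:
    - {"hand": 1,"linear": [-0.00645,0.0335,0],"turn": 0}
    - {"hand": 1,"linear": [-0.00645,0.0335,0],"turn": 0}
    - {"hand": 1,"linear": [-0.00645,0.0335,0],"turn": 0}
    - {"hand": 1,"linear": [-0.0317,0.0163,0],"turn": 0}
    - {"hand": 1,"linear": [-0.0317,0.0163,0],"turn": 0}
    - {"hand": 1,"linear": [-0.0317,0.0163,0],"turn": 0}
    - {"hand": 1,"linear": [-0.0317,0.0163,0],"turn": 0}
    - {"hand": 1,"linear": [-0.0317,0.0163,0],"turn": 0}
    - {"hand": 1,"linear": [-0.0317,0.0163,0],"turn": 0}
    - {"hand": 1,"linear": [-0.0317,0.0163,0],"turn": 0}
    - {"hand": 1,"linear": [-0.0317,0.0163,0],"turn": 0}
    - {"hand": 1,"linear": [-0.0317,0.0163,0],"turn": 0}
    - {"hand": 1,"linear": [-0.0317,0.0163,0],"turn": 0}
    - {"hand": 1,"linear": [-0.0317,0.0163,0],"turn": 0}
    - {"hand": 1,"linear": [-0.0317,0.0163,0],"turn": 0}
    - {"hand": 1,"linear": [-0.0317,0.0163,0],"turn": 0}
    - {"hand": 1,"linear": [-0.0317,0.0163,0],"turn": 0}
    - {"hand": 1,"linear": [-0.0317,0.0163,0],"turn": 0}

```text
t: 3.77
tool_pos: [0.552, -0.1263, 0.3095]
tool_rot: [0.0, 0.8, 0.6, 0.0]
ft_force: [-0.2, -0.2, 0.3]
finger_gap: 0.0853
grip_force: 0.0
```

```bash
cat >> h.py <<'E'
def S():
    s=r.state(); q=s['tool_rot']; M=R.from_quat([q[1],q[2],q[3],q[0]]).as_matrix(); return s,M,np.array(s['tool_pos'])
def to(p):
    s,M,t=S(); print('tool delta',(M.T@(np.array(p)-t)).round(4), 'yaw y',np.degrees(np.arctan2(M[1,1],M[0,1])).round(2),'ft',np.round(s['ft_force'],1),'gap',s['finger_gap'],'t',s['t'])
E
python3 - <<'E'
from h import *
to([.5508,-.1249,.114])
D=np.load('top0.npy'); P=cv2.imread('pics/top0.png')
m,Rm,o=cam('top')
g=cv2.cvtColor(P,cv2.COLOR_BGR2GRAY).astype(float)
c0=(218,173); w=g[c0[1]-9:c0[1]+10,c0[0]-9:c0[0]+10]
v,u=np.mgrid[-9:10,-9:10]; k=(w<(np.median(w)+w.min())/2)&(np.hypot(u,v)<8)
n,l,st,ce=cv2.connectedComponentsWithStats(k.astype(np.uint8)); i=1+np.argmax(st[1:,4])
uu,vv=c0[0]-9+ce[i][0],c0[1]-9+ce[i][1]
d=Rm@np.array([(uu-m['cx'])/m['fx'],(vv-m['cy'])/m['fy'],1]); s=(.105-o[2])/d[2]; print('hole',uu,vv,st[i],(o+s*d).round(4))
# side-camera cross-check of heads and rack plate
D2=np.load('side0.npy');X,u,v=pts('side',D2)
for nm,c,zt in(('plug',(.5508,-.1249),.158),('red',(.555,.1014),.161),('blue',(.5965,.2446),.161)):
    A=X[(np.hypot(X[:,0]-c[0],X[:,1]-c[1])<.02)&(abs(X[:,2]-zt)<.0035)]
    print(nm,len(A),A.mean(0).round(4))
for nm,c,zt,rr in(('rack',(.576,.174),.105,.12),('bridge',(.549,-.125),.098,.08)):
    A=X[(np.hypot(X[:,0]-c[0],X[:,1]-c[1])<rr)&(abs(X[:,2]-zt)<.004)][:,:2]*1000
    rc=cv2.minAreaRect(A.astype(np.float32)); print(nm,len(A),rc)
E
```

```text
tool delta [ 0.001  -0.0016  0.1955] yaw y -16.25 ft [-0.2 -0.2  0.3] gap 0.08529074245335024 t 3.7667
hole 217.95145631067962 172.5242718446602 [  4   3  11  12 103] [0.5765 0.1746 0.105 ]
plug 150 [ 0.5491 -0.1262  0.1576]
red 94 [0.5537 0.1    0.1607]
blue 74 [0.595  0.243  0.1608]
rack 1430 ((613.2139892578125, 163.9838409423828), (216.0879364013672, 138.8046417236328), 73.73539733886719)
bridge 1553 ((548.6682739257812, -123.7968521118164), (128.7116241455078, 57.68198776245117), 78.12870025634766)
```

>>> jog_arm:
  deltas:
    - {"hand": 1,"linear": [0.001,-0.0016,0.028],"turn": 0}
    - {"hand": 1,"linear": [0,0,0.028],"turn": 0}
    - {"hand": 1,"linear": [0,0,0.028],"turn": 0}
    - {"hand": 1,"linear": [0,0,0.028],"turn": 0}
    - {"hand": 1,"linear": [0,0,0.028],"turn": 0}
    - {"hand": 1,"linear": [0,0,0.028],"turn": 0}
    - {"hand": 1,"linear": [0,0,0.014],"turn": 0}
    - {"hand": 1,"linear": [0,0,0.0095],"turn": 0}
    - {"hand": 1,"linear": [0,0,0.004],"turn": 0}
    - {"hand": 1,"linear": [0,0,0],"turn": 0}
    - {"hand": 0,"linear": [0,0,0],"turn": 0}
    - {"hand": 0,"linear": [0,0,0],"turn": 0}
    - {"hand": 0,"linear": [0,0,0],"turn": 0}
    - {"hand": 0,"linear": [0,0,0],"turn": 0}
    - {"hand": 0,"linear": [0,0,0],"turn": 0}
    - {"hand": 0,"linear": [0,0,0],"turn": 0}
    - {"hand": 0,"linear": [0,0,0],"turn": 0}
    - {"hand": 0,"linear": [0,0,0],"turn": 0}

```text
t: 5.27
tool_pos: [0.5512, -0.1233, 0.1146]
tool_rot: [0.001, 0.8, 0.6, 0.0]
ft_force: [-1.6, 0.3, 5.9]
finger_gap: 0.0227
grip_force: 58.5
```

>>> jog_arm:
  deltas:
    - {"hand": 0,"linear": [0,0,-0.005],"turn": 0}
    - {"hand": 0,"linear": [0,0,-0.01],"turn": 0}
    - {"hand": 0,"linear": [0,0,-0.015],"turn": 0}
    - {"hand": 0,"linear": [0,0,-0.015],"turn": 0}
    - {"hand": 0,"linear": [0,0,-0.015],"turn": 0}
    - {"hand": 0,"linear": [0,0,-0.02],"turn": 0}
    - {"hand": 0,"linear": [0,0,-0.02],"turn": 0}
    - {"hand": 0,"linear": [0,0,-0.02],"turn": 0}
    - {"hand": 0,"linear": [0,0,-0.02],"turn": 0}
    - {"hand": 0,"linear": [0,0,-0.015],"turn": 0}
    - {"hand": 0,"linear": [0,0,-0.005],"turn": 0}
    - {"hand": 0,"linear": [0,0,0],"turn": 0}

```text
t: 6.27
tool_pos: [0.5515, -0.1233, 0.2757]
tool_rot: [0.001, 0.8, 0.6, 0.001]
ft_force: [0.9, -0.3, -1.0]
finger_gap: 0.0227
grip_force: 58.7
```

Run:
```python
from h import *
to([.576,.1742,.274])
P,D=r.capture('side'); cv2.imwrite('pics/side1.png',P); np.save('side1.npy',D)
s,M,t=S(); u,v=map(int,proj('side',t)); print(u,v)
c=P[max(v-110,0):v+150,u-130:u+130]; cv2.imwrite('pics/side1c.png',cv2.resize(c,None,fx=2,fy=2))
for z in(.02,.06,.0,-.05):
    print(z,np.round(proj('side',t+[0,0,-z]),1))
X,uu,vv=pts('side',D)
for z in np.arange(-.085,-.01,.01):
    A=X[(np.hypot(X[:,0]-t[0],X[:,1]-t[1])<.025)&(abs(X[:,2]-t[2]-z)<.005)]
    if len(A): print(round(z,3),len(A),(np.median(A,0)-t).round(4))
```

```text
tool delta [ 0.2925 -0.0597  0.0015] yaw y -16.24 ft [ 0.9 -0.3 -1. ] gap 0.022725372993191554 t 6.2667
401 185
0.02 [400.  196.8]
0.06 [397.4 219.4]
0.0 [401.4 185. ]
-0.05 [405.  153.8]
-0.085 1 [-0.0049 -0.0024 -0.0801]
-0.075 38 [-0.0033 -0.0054 -0.0745]
-0.065 40 [-0.0035 -0.0058 -0.065 ]
-0.055 45 [-0.0032 -0.0049 -0.0551]
-0.045 38 [-0.0034 -0.0047 -0.0444]
-0.035 45 [-0.0039 -0.0052 -0.0348]
-0.025 45 [-0.0038 -0.0053 -0.0248]
-0.015 24 [-0.0053 -0.0082 -0.0108]
```

View pics/side1c.png

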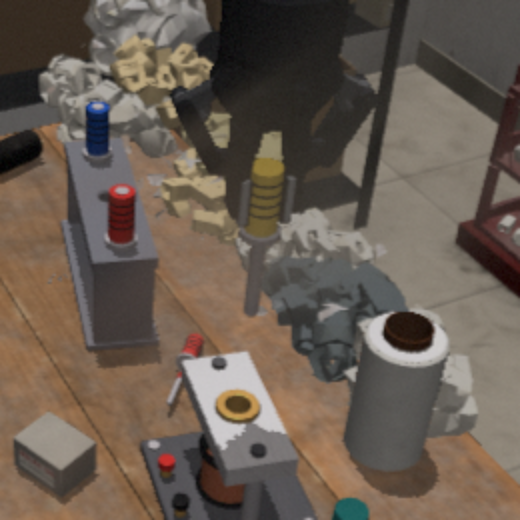

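Run:
```python
from h import *
P,D=r.capture('top'); cv2.imwrite('pics/top1.png',P)
Q=cv2.imread('pics/side1.png')
o=np.vstack([cv2.resize(P[130:290,160:500],(765,360)),np.hstack([Q[150:310,230:470]]*1).repeat(1,0) if 0 else cv2.resize(Q[140:300,220:560],(765,240))])
cv2.imwrite('pics/c2.png',o[:600])
```

```text
(no output)
```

View pics/c2.png

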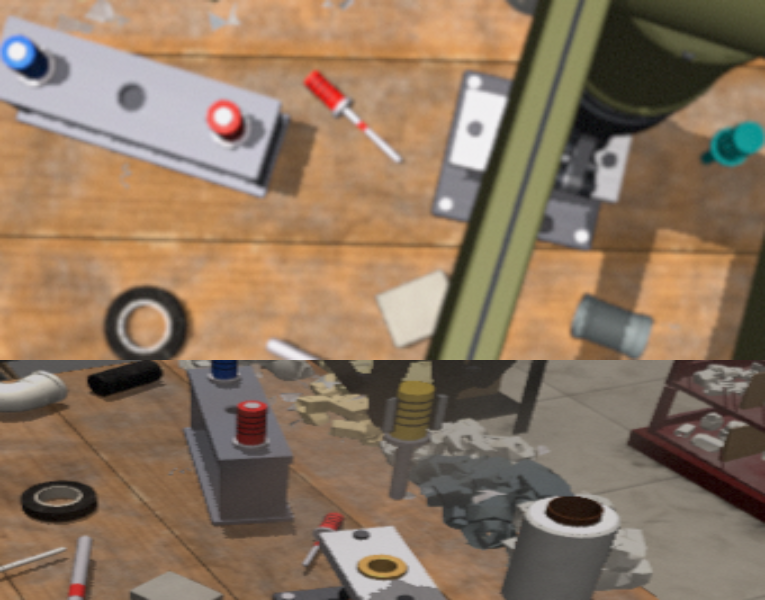

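Both free-standing look-alikes have toppled: the small one lies at (330,110) in the crop and the tall one is at the lower left. The rack, stand, box and tape roll are where they were. The plug hangs upright in the grip, so I'll carry it to the middle hole.

>>> jog_arm:
  deltas:
    - {"hand": 0,"linear": [0.012,-0.0025,0],"turn": 0}
    - {"hand": 0,"linear": [0.022,-0.0045,0],"turn": 0}
    - {"hand": 0,"linear": [0.03,-0.006,0],"turn": 0}
    - {"hand": 0,"linear": [0.032,-0.0065,0],"turn": 0}
    - {"hand": 0,"linear": [0.032,-0.0065,0],"turn": 0}
    - {"hand": 0,"linear": [0.032,-0.0065,0],"turn": 0}
    - {"hand": 0,"linear": [0.032,-0.0065,0],"turn": 0}
    - {"hand": 0,"linear": [0.032,-0.0065,0],"turn": 0}
    - {"hand": 0,"linear": [0.03,-0.006,0],"turn": 0}
    - {"hand": 0,"linear": [0.022,-0.0045,0],"turn": 0}
    - {"hand": 0,"linear": [0.012,-0.0027,0],"turn": 0}
    - {"hand": 0,"linear": [0.0045,-0.001,0],"turn": 0}
    - {"hand": 0,"linear": [0,0,0],"turn": 0}
    - {"hand": 0,"linear": [0,0,0],"turn": 0}

```text
t: 7.53
tool_pos: [0.5748, 0.1737, 0.2732]
tool_rot: [0.0, 0.8, 0.6, -0.001]
ft_force: [-0.2, -0.5, -0.9]
finger_gap: 0.0225
grip_force: 58.7
```

Run:
```python
from h import *
to([.576,.1742,.117])
P,D=r.capture('side'); np.save('side2.npy',D)
s,M,t=S();X,uu,vv=pts('side',D)
for z in np.arange(-.075,-.01,.02):
    A=X[(np.hypot(X[:,0]-t[0],X[:,1]-t[1])<.025)&(abs(X[:,2]-t[2]-z)<.01)]
    if len(A): print(round(z,3),len(A),(np.median(A,0)-t).round(4))
d=np.array([.172,-.678])-t[:2]; print(d/np.hypot(*d)*.0047)
```

```text
tool delta [0.0011 0.0011 0.1562] yaw y -16.24 ft [-0.2 -0.5 -0.9] gap 0.022459978009555986 t 7.5333
-0.075 49 [-0.0049 -0.0043 -0.0732]
-0.055 67 [-0.0042 -0.0038 -0.0541]
-0.035 63 [-0.0042 -0.0046 -0.0358]
-0.015 105 [-0.0057 -0.0098 -0.009 ]
[-0.0020109  -0.00424809]
```

>>> jog_arm:
  deltas:
    - {"hand": 0,"linear": [0.0011,0.0011,0.015],"turn": 0}
    - {"hand": 0,"linear": [0,0,0.025],"turn": 0}
    - {"hand": 0,"linear": [0,0,0.025],"turn": 0}
    - {"hand": 0,"linear": [0,0,0.01],"turn": 0}
    - {"hand": 0,"linear": [0,0,0.01],"turn": 0}
    - {"hand": 0,"linear": [0,0,0.01],"turn": 0}
    - {"hand": 0,"linear": [0,0,0.01],"turn": 0}
    - {"hand": 0,"linear": [0,0,0],"turn": 0}

```text
t: 8.25
tool_pos: [0.5759, 0.1747, 0.1673]
tool_rot: [-0.0, 0.8, 0.6, -0.001]
ft_force: [-0.9, -0.1, -1.1]
finger_gap: 0.0228
grip_force: 58.8
```

Entered with no contact, so I'll go on to seating.

>>> jog_arm:
  deltas:
    - {"hand": 0,"linear": [0,0,0.015],"turn": 0}
    - {"hand": 0,"linear": [0,0,0.015],"turn": 0}
    - {"hand": 0,"linear": [0,0,0.01],"turn": 0}
    - {"hand": 0,"linear": [0,0,0.005],"turn": 0}
    - {"hand": 0,"linear": [0,0,0.003],"turn": 0}
    - {"hand": 0,"linear": [0,0,0.001],"turn": 0}
    - {"hand": 0,"linear": [0,0,0],"turn": 0}
    - {"hand": 0,"linear": [0,0,0],"turn": 0}

```text
t: 8.92
tool_pos: [0.5771, 0.1753, 0.1205]
tool_rot: [0.0, 0.8, 0.6, 0.001]
ft_force: [0.6, 0.3, -1.3]
finger_gap: 0.0226
grip_force: 58.8
```

>>> jog_arm:
  deltas:
    - {"hand": 0,"linear": [0,0,0.001],"turn": 0}
    - {"hand": 0,"linear": [0,0,0.001],"turn": 0}
    - {"hand": 0,"linear": [0,0,0],"turn": 0}

```text
t: 9.17
tool_pos: [0.5767, 0.1752, 0.118]
tool_rot: [0.0, 0.8, 0.6, 0.0]
ft_force: [0.2, 0.8, -0.8]
finger_gap: 0.0228
grip_force: 58.8
```

>>> jog_arm:
  deltas:
    - {"hand": 0,"linear": [0,0,0.001],"turn": 0}
    - {"hand": 0,"linear": [0,0,0.001],"turn": 0}
    - {"hand": 0,"linear": [0,0,0],"turn": 0}

```text
t: 9.42
tool_pos: [0.5768, 0.1752, 0.1176]
tool_rot: [0.0, 0.8, 0.6, 0.001]
ft_force: [-2.2, -1.2, 9.1]
finger_gap: 0.0225
grip_force: 60.2
```

>>> jog_arm:
  deltas:
    - {"hand": 1,"linear": [0,0,-0.001],"turn": 0}
    - {"hand": 1,"linear": [0,0,0],"turn": 0}
    - {"hand": 1,"linear": [0,0,0],"turn": 0}
    - {"hand": 1,"linear": [0,0,0],"turn": 0}
    - {"hand": 1,"linear": [0,0,0],"turn": 0}
    - {"hand": 1,"linear": [0,0,0],"turn": 0}
    - {"hand": 1,"linear": [0,0,-0.01],"turn": 0}
    - {"hand": 1,"linear": [0,0,-0.02],"turn": 0}
    - {"hand": 1,"linear": [0,0,-0.02],"turn": 0}
    - {"hand": 1,"linear": [0,0,-0.02],"turn": 0}
    - {"hand": 1,"linear": [0,0,-0.02],"turn": 0}
    - {"hand": 1,"linear": [-0.015,0,-0.01],"turn": 0}
    - {"hand": 1,"linear": [-0.03,0,0],"turn": 0}
    - {"hand": 1,"linear": [-0.0225,0,0],"turn": 0}
    - {"hand": 1,"linear": [-0.01,0,0],"turn": 0}
    - {"hand": 1,"linear": [0,0,0],"turn": 0}
    - {"hand": 1,"linear": [0,0,0],"turn": 0}

```text
t: 10.83
tool_pos: [0.5548, 0.1003, 0.2169]
tool_rot: [-0.0, 0.8, 0.599, 0.0]
ft_force: [0.1, -0.3, -0.6]
finger_gap: 0.0855
grip_force: 0.0
```

Run:
```python
from h import *
P,D=r.capture('side'); cv2.imwrite('pics/s3.png',cv2.resize(P[90:290,210:470],None,fx=3,fy=3)[:600])
X,u,v=pts('side',D)
for nm,c in(('plug',(.576,.1742)),('red',(.555,.1010)),('blue',(.5965,.2440))):
    A=X[(np.hypot(X[:,0]-c[0],X[:,1]-c[1])<.022)&(X[:,2]>.13)&(X[:,2]<.18)]
    zt=np.percentile(A[:,2],98);B=A[A[:,2]>zt-.004]; print(nm,len(B),round(zt,4),B.mean(0).round(4))
to([.555,.101,.117])
```

```text
plug 76 0.1624 [0.574  0.1716 0.1609]
red 89 0.1626 [0.5535 0.0997 0.1609]
blue 64 0.1627 [0.5954 0.2442 0.1611]
tool delta [-0.0001 -0.0001  0.0999] yaw y -16.28 ft [0.4 0.2 0.4] gap 0.08528599844946012 t 10.8833
```

View pics/s3.png

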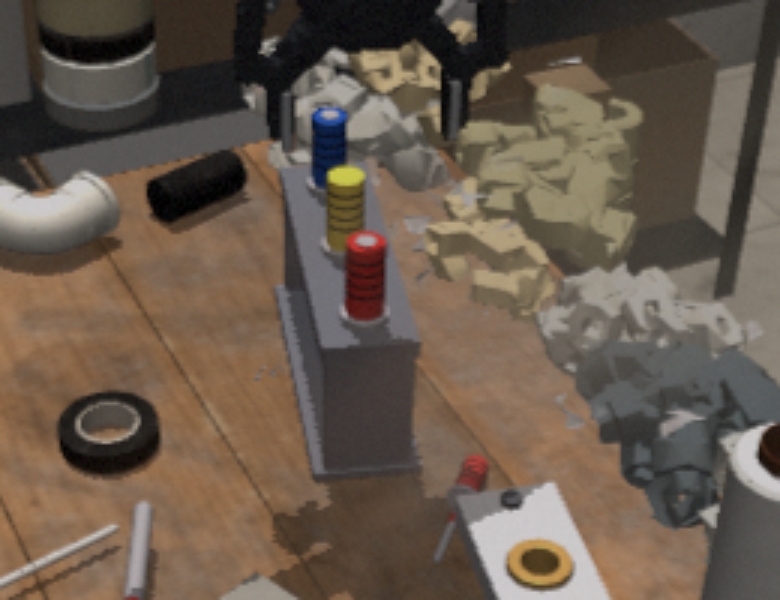

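The plug stands seated in the middle hole at (345,210), with its top at the same 0.161 m as the probes. The open gripper is above the red probe at (365,275), so I'll grasp that next.

>>> jog_arm:
  deltas:
    - {"hand": 1,"linear": [0,0,0.02],"turn": 0}
    - {"hand": 1,"linear": [0,0,0.025],"turn": 0}
    - {"hand": 1,"linear": [0,0,0.025],"turn": 0}
    - {"hand": 1,"linear": [0,0,0.015],"turn": 0}
    - {"hand": 1,"linear": [0,0,0.01],"turn": 0}
    - {"hand": 1,"linear": [0,0,0.004],"turn": 0}
    - {"hand": 1,"linear": [0,0,0],"turn": 0}
    - {"hand": 0,"linear": [0,0,0],"turn": 0}
    - {"hand": 0,"linear": [0,0,0],"turn": 0}
    - {"hand": 0,"linear": [0,0,0],"turn": 0}
    - {"hand": 0,"linear": [0,0,0],"turn": 0}
    - {"hand": 0,"linear": [0,0,0],"turn": 0}
    - {"hand": 0,"linear": [0,0,0],"turn": 0}
    - {"hand": 0,"linear": [0,0,0],"turn": 0}
    - {"hand": 0,"linear": [0,0,0],"turn": 0}

```text
t: 12.13
tool_pos: [0.5555, 0.1008, 0.1187]
tool_rot: [0.0, 0.8, 0.6, 0.001]
ft_force: [-0.7, -0.3, 5.7]
finger_gap: 0.023
grip_force: 58.5
```

>>> jog_arm:
  deltas:
    - {"hand": 0,"linear": [0,0,-0.005],"turn": 0}
    - {"hand": 0,"linear": [0,0,-0.01],"turn": 0}
    - {"hand": 0,"linear": [0,0,-0.015],"turn": 0}
    - {"hand": 0,"linear": [0,0,-0.02],"turn": 0}
    - {"hand": 0,"linear": [0,0,-0.02],"turn": 0}
    - {"hand": 0,"linear": [0,0,-0.025],"turn": 0}
    - {"hand": 0,"linear": [0,0,-0.025],"turn": 0}
    - {"hand": 0,"linear": [0,0,-0.025],"turn": 0}
    - {"hand": 0,"linear": [0,0,-0.02],"turn": 0}
    - {"hand": 0,"linear": [0,0,-0.005],"turn": 0}
    - {"hand": 0,"linear": [0,0,0],"turn": 0}

```text
t: 13.05
tool_pos: [0.5559, 0.1009, 0.2899]
tool_rot: [0.001, 0.8, 0.6, 0.002]
ft_force: [0.2, -0.5, -1.9]
finger_gap: 0.0229
grip_force: 58.8
```

>>> jog_arm:
  deltas:
    - {"hand": 0,"linear": [-0.01,0.0026,0],"turn": 0}
    - {"hand": 0,"linear": [-0.02,0.0052,0],"turn": 0}
    - {"hand": 0,"linear": [-0.028,0.0073,0],"turn": 0}
    - {"hand": 0,"linear": [-0.028,0.0073,0],"turn": 0}
    - {"hand": 0,"linear": [-0.028,0.0073,0],"turn": 0}
    - {"hand": 0,"linear": [-0.028,0.0073,0],"turn": 0}
    - {"hand": 0,"linear": [-0.028,0.0073,0],"turn": 0}
    - {"hand": 0,"linear": [-0.024,0.0062,0],"turn": 0}
    - {"hand": 0,"linear": [-0.015,0.0039,0],"turn": 0}
    - {"hand": 0,"linear": [-0.0094,0.0024,0],"turn": 0}
    - {"hand": 0,"linear": [0,0,0],"turn": 0}
    - {"hand": 0,"linear": [0,0,0],"turn": 0}

```text
t: 14.05
tool_pos: [0.5476, -0.1248, 0.2864]
tool_rot: [-0.001, 0.8, 0.6, -0.001]
ft_force: [-0.2, 0.1, -0.8]
finger_gap: 0.0228
grip_force: 58.8
```

```bash
cat > probe.py <<'E'
from h import *
# all in the side camera so its bias cancels: stem axis by depth + by silhouette, guide mouth by brass ring
P,D=r.capture('side'); s,M,t=S(); X,u,v=pts('side',D)
m,Rm,o=cam('side')
d=o[:2]-t[:2]; d/=np.hypot(*d)
for z in np.arange(-.10,-.01,.01):
    A=X[(np.hypot(X[:,0]-t[0],X[:,1]-t[1])<.022)&(abs(X[:,2]-t[2]-z)<.005)&(X[:,2]>.108)]
    if len(A)>5: print(round(z,3),len(A),(np.median(A,0)[:2]-d*.0034-t[:2]).round(4), A[:,2].min().round(4))
# brass ring in image
hsv=cv2.cvtColor(P,cv2.COLOR_BGR2HSV)
u0,v0=map(int,proj('side',[.549,-.1247,.102]))
w=P[v0-30:v0+30,u0-40:u0+40]; h=hsv[v0-30:v0+30,u0-40:u0+40]
k=((h[...,0]>12)&(h[...,0]<30)&(h[...,1]>90)).astype(np.uint8)
cs,_=cv2.findContours(k,cv2.RETR_EXTERNAL,cv2.CHAIN_APPROX_NONE); c=max(cs,key=cv2.contourArea)
pts_=cv2.convexHull(c)
def ray(uv,z):
    q=Rm@np.array([(uv[0]-m['cx'])/m['fx'],(uv[1]-m['cy'])/m['fy'],1]); return o+q*(z-o[2])/q[2]
W=np.array([ray(p[0]+[u0-40,v0-30],.102)[:2] for p in c])
print('ring outline at z.102: centre',np.round(cv2.minEnclosingCircle((W*1000).astype(np.float32)),1))
cv2.imwrite('pics/p_%d.png'%int(s['t']*100),cv2.resize(P[v0-110:v0+50,u0-80:u0+80],(600,600),interpolation=cv2.INTER_CUBIC)); print('pics/p_%d.png'%int(s['t']*100))
to([.549,-.1247,.145]); print(t)
E
python3 probe.py
```

```text
-0.1 21 [-0.0011  0.0013] 0.1841
-0.09 29 [-0.0015  0.0012] 0.1923
-0.08 33 [-0.0012  0.0012] 0.2019
-0.07 28 [-0.0012  0.0009] 0.2122
-0.06 35 [-0.0017  0.0013] 0.2225
-0.05 26 [-0.0011  0.0013] 0.2321
-0.04 39 [-0.0016  0.0008] 0.2419
-0.03 34 [-0.0011  0.0011] 0.252
-0.02 11 [-0.0014  0.0001] 0.2624Traceback (most recent call last):
  File "probe.py", line 19, in <module>
    print('ring outline at z.102: centre',np.round(cv2.minEnclosingCircle((W*1000).astype(np.float32)),1))
                                          ~~~~~~~~^^^^^^^^^^^^^^^^^^^^^^^^^^^^^^^^^^^^^^^^^^^^^^^^^^^^^^^
    return _wrapfunc(a, 'round', decimals=decimals, out=out)
    return _wrapit(obj, method, *args, **kwds)
    conv = _array_converter(obj)
ValueError: setting an array element with a sequence. The requested array has an inhomogeneous shape after 1 dimensions. The detected shape was (2,) + inhomogeneous part.
```

```bash
sed -i "s/np.round(cv2.minEnclosingCircle((W\*1000).astype(np.float32)),1)/cv2.minEnclosingCircle((W*1000).astype(np.float32)),(W.min(0)+W.max(0))\/2/" probe.py; python3 probe.py | tail -6; ls pics
```

```text
-0.03 35 [-0.0012  0.0013] 0.2526
-0.02 10 [-0.0019  0.0013] 0.2627
ring outline at z.102: centre ((585.9152221679688, -133.7126007080078), 68.06936645507812) [ 0.59322812 -0.1337126 ]
pics/p_1415.png
tool delta [-0.0007  0.0014  0.1421] yaw y -16.2 ft [-0.  -0.2 -1.4] gap 0.02264857970830308 t 14.15
[ 0.54798878 -0.12382207  0.28712117]
c2.png
crop1.png
p_1415.png
s3.png
side0.png
side1.png
side1c.png
top0.png
top1.png
```

```bash
cp $(ls -t pics/p_*.png|head -1) pics/pv.png
```

```text
(no output)
```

View pics/pv.png

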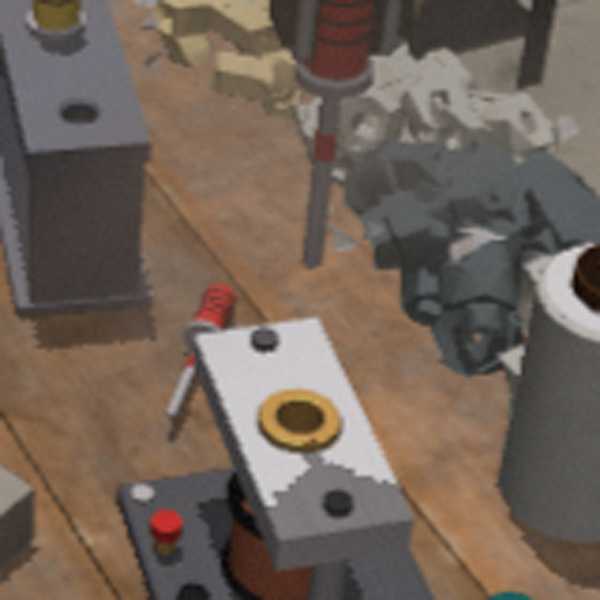

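The picture shows the probe hanging upright above the guide, with the mouth at (300,417) in the crop and its projection close to my estimate. I'll refine the mouth centre from the saved image before lowering.

Run:
```python
from h import *
m,Rm,o=cam('side'); P,D=r.capture('side'); s,M,t=S(); print(t)
u0,v0=map(int,proj('side',[.549,-.1247,.102])); h=cv2.cvtColor(P,cv2.COLOR_BGR2HSV).astype(int)
v,u=np.mgrid[:480,:640]; near=np.hypot((u-u0),(v-v0-1)*1.25)<15
def ray(uv,z):
    q=Rm@np.array([(uv[0]-m['cx'])/m['fx'],(uv[1]-m['cy'])/m['fy'],1]); return (o+q*(z-o[2])/q[2]).round(4)
k=near&(h[...,1]>90); 
e=cv2.fitEllipse(cv2.convexHull(np.argwhere(k)[:,::-1].astype(np.int32))); print('ring ellipse',e,ray(e[0],.1005))
d=near&(h[...,2]<110)&(np.hypot(u-u0,v-v0)<8); e2=cv2.fitEllipse(cv2.convexHull(np.argwhere(d)[:,::-1].astype(np.int32))); print('bore',e2,ray(e2[0],.102))
# ring by depth
X,uu,vv=pts('side',D,k); A=X[X[:,2]>.0995]; print('depth ring',len(A),cv2.minEnclosingCircle((A[:,:2]*1000).astype(np.float32)))
# stem axis by silhouette: edges of bright stem -> use depth mask per row
X,uu,vv=pts('side',D); K=(np.hypot(X[:,0]-t[0],X[:,1]-t[1])<.022)&(X[:,2]>.18)&(X[:,2]<t[2]-.02)
for z in(.20,.22,.24):
    a=K&(abs(X[:,2]-z)<.006); uc=uu[a].mean(); vc=vv[a].mean()
    # lateral offset of the image column against the TCP axis projection at that row
    zz=[np.array(proj('side',[t[0],t[1],q])) for q in np.linspace(.17,.3,131)]; i=np.argmin([abs(p[1]-vc) for p in zz]); print('stem px',uc,vc,'axis px at tcp',zz[i])
P,D=r.capture('top'); g=r.regions_of('top','stand')
```

```text
[ 0.54816098 -0.12367125  0.28740137]
ring ellipse ((389.36376953125, 277.6561584472656), (15.96190357208252, 21.667625427246094), 101.24142456054688) [ 0.5477 -0.1244  0.1005]
bore ((389.7129821777344, 276.62823486328125), (7.833743572235107, 12.32287883758545), 93.54535675048828) [ 0.5485 -0.1239  0.102 ]
depth ring 179 ((548.7139892578125, -124.82270812988281), 17.63551139831543)
stem px 394.05882352941177 228.61764705882354 axis px at tcp [394.98478634 228.82908439]
stem px 395.12820512820514 217.10256410256412 axis px at tcp [396.35805231 216.89869935]
stem px 396.4146341463415 206.41463414634146 axis px at tcp [397.58160969 206.26892255]
```

>>> jog_arm:
  deltas:
    - {"hand": 0,"linear": [-0.001,0.002,0.01],"turn": 0}
    - {"hand": 0,"linear": [0,0,0.02],"turn": 0}
    - {"hand": 0,"linear": [0,0,0.02],"turn": 0}
    - {"hand": 0,"linear": [0,0,0.015],"turn": 0}
    - {"hand": 0,"linear": [0,0,0.005],"turn": 0}
    - {"hand": 0,"linear": [0,0,0],"turn": 0}
    - {"hand": 0,"linear": [0,0,0],"turn": 0}
    - {"hand": 0,"linear": [0,0,0],"turn": 0}

```text
t: 14.97
tool_pos: [0.5509, -0.1264, 0.2188]
tool_rot: [0.001, 0.8, 0.6, 0.001]
ft_force: [0.3, 0.1, 0.1]
finger_gap: 0.0227
grip_force: 58.8
```

```bash
cat > p2.py <<'E'
from h import *
T=[]
for i in range(3):
    P,D=r.capture('side'); s,M,t=S(); T.append(t)
t=np.mean(T,0); m,Rm,o=cam('side'); X,u,v=pts('side',D); d=o[:2]-t[:2]; d/=np.hypot(*d)
A=X[(np.hypot(X[:,0]-t[0],X[:,1]-t[1])<.012)&(X[:,2]>.106)&(X[:,2]<t[2]-.015)]
ax=np.median(A[:,:2],0)-d*.0034
print('tcp',t.round(4),'axis',ax.round(4),'-> shift',(M.T@np.r_[np.array([.5485,-.1243])-ax,0]).round(4),len(A),'min z',A[:,2].min().round(4),np.round(s['ft_force'],1))
h=cv2.cvtColor(P,cv2.COLOR_BGR2HSV).astype(int)
B=(np.hypot(X[:,0]-t[0],X[:,1]-t[1])<.014)&(X[:,2]>.1)&(X[:,2]<t[2]-.008)
red=B&(h[v,u,1]>110)&((h[v,u,0]<8)|(h[v,u,0]>172))
if red.sum()>5: print('band z',np.percentile(X[red,2],[2,50,98]).round(4),red.sum(), 'flange under z', )
E
python3 p2.py
```

```text
tcp [ 0.5509 -0.1265  0.219 ] axis [ 0.5501 -0.1248] -> shift [ 0.     -0.0017 -0.    ] 213 min z 0.1166 [-0.2 -0.5 -1.4]
band z [0.1694 0.1758 0.182 ] 31 flange under z
```

>>> jog_arm:
  deltas:
    - {"hand": 0,"linear": [0,-0.0012,0.003],"turn": 0}
    - {"hand": 0,"linear": [0,0,0.01],"turn": 0}
    - {"hand": 0,"linear": [0,0,0.01],"turn": 0}
    - {"hand": 0,"linear": [0,0,0.01],"turn": 0}
    - {"hand": 0,"linear": [0,0,0.01],"turn": 0}
    - {"hand": 0,"linear": [0,0,0.01],"turn": 0}
    - {"hand": 0,"linear": [0,0,0.01],"turn": 0}
    - {"hand": 0,"linear": [0,0,0.006],"turn": 0}
    - {"hand": 0,"linear": [0,0,0.003],"turn": 0}
    - {"hand": 0,"linear": [0,0,0],"turn": 0}
    - {"hand": 0,"linear": [0,0,0],"turn": 0}
    - {"hand": 0,"linear": [0,0,0],"turn": 0}

```text
t: 16.12
tool_pos: [0.5494, -0.1261, 0.1463]
tool_rot: [0.0, 0.8, 0.6, 0.0]
ft_force: [-0.1, 0.8, -1.3]
finger_gap: 0.0227
grip_force: 58.8
```

```bash
python3 p2.py
python3 - <<'E'
from h import *
P,D=r.capture('side'); cv2.imwrite('pics/f.png',cv2.resize(P[200:300,325:455],None,fx=6,fy=6,interpolation=cv2.INTER_CUBIC))
E
```

```text
tcp [ 0.5494 -0.1261  0.1464] axis [ 0.5487 -0.1242] -> shift [-0.0001 -0.0002 -0.    ] 42 min z 0.1063 [ 0.  -0.2 -1. ]
band z [0.1007 0.1047 0.1086] 19 flange under z
```

View pics/f.png

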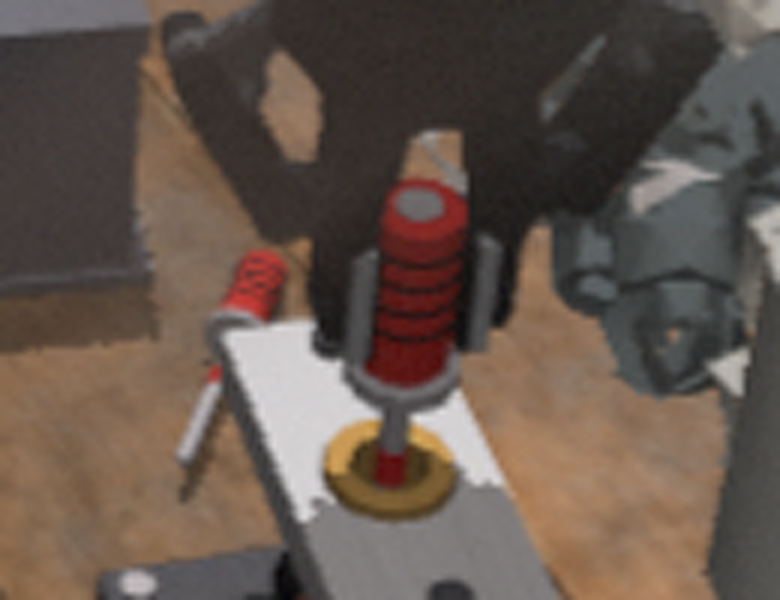

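The red band sits at the mouth and the stem is centred in the ring at about (390,468). I'll make a 0.7 mm trim and then settle.

>>> jog_arm:
  deltas:
    - {"hand": 0,"linear": [0,0,0.0007],"turn": 0}
    - {"hand": 0,"linear": [0,0,0],"turn": 0}
    - {"hand": 0,"linear": [0,0,0],"turn": 0}
    - {"hand": 0,"linear": [0,0,0],"turn": 0}
    - {"hand": 0,"linear": [0,0,0],"turn": 0}
    - {"hand": 0,"linear": [0,0,0],"turn": 0}
    - {"hand": 0,"linear": [0,0,0],"turn": 0}
    - {"hand": 0,"linear": [0,0,0],"turn": 0}

```text
t: 16.98
tool_pos: [0.5489, -0.126, 0.1451]
tool_rot: [0.0, 0.8, 0.6, -0.0]
ft_force: [-0.3, -0.3, -0.4]
finger_gap: 0.0228
grip_force: 58.8
```

```bash
python3 p2.py; python3 -c "
from bench import r
print(r.job_done())"
```

```text
tcp [ 0.5489 -0.126   0.1451] axis [ 0.5476 -0.1247] -> shift [ 0.0006  0.0008 -0.    ] 37 min z 0.1062 [ 1.   0.  -0.7]
band z [0.1004 0.1029 0.1079] 19 flange under z
the job is handed in; nothing more can be done
None
```

I handed the job in at about 17 s: the yellow plug is seated in the middle rack hole, and the medium red probe is held upright, centred to about 1 mm, with its band level with the guide mouth. The one flaw is that the tall and the small red look-alikes standing on the table fell over during my first moves, for a reason I did not establish; I left them lying.

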